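# Sort the morning's repairs into their trays

## Robot

A 7-joint arm with a two-finger parallel gripper is mounted at the origin on the work surface. World frame = base frame: x ahead of the robot, y to its left, z up, the work surface at z = 0. Lengths are in m, angles in rad, forces in N, time in s.
With the tool pointing down it reaches from about 0.4 to 0.925 m from the base axis. Payload 5.6 kg.
Tool frame: the origin (TCP) lies at the very end of the fingers, on their centre line; the grasp point (between the pads) lies r.grip_depth behind it (r.grip_depth is the distance from the TCP to the grasp point, in m); z points along the fingers, y is the line along which they close (so a half turn about z gives the same grasp; the last joint's range is limited). The gripper opens to 85 mm and grips with 20 to 120 N. Pads are 22 mm wide; open, the fingers measure 114 mm over their backs; the gripper's body (76 mm by 85 mm) begins 54 mm behind the grasp point. The pads swing forward as they close: fully open they stand 13 mm farther back than shut.
Start: joints at [-1.203, 0.468, -0.012, 1.603, 0.006, 1.071, -0.056], TCP at [0.26, 0.596, 0.231] pointing down, gripper open.
Joint ranges: [-2.53, 2.53], [-0.31, 2.02], [-1.57, 1.55], [0.28, 2.44], [-1.29, 4.43], [0.15, 1.84], [-2.92, 2.92]. Speed limits (rad/s): [2.57, 2.57, 3.14, 3.14, 3.14, 3.14, 3.14].

## Interface

Orientations are given as a 3x3 rotation matrix whose columns are the frame's x, y, z axes.
In Python, from plant import sense, optics, r gives the robot as it stands.
- The arm moves only by the shell command python3 -m crank 'ROWS' [FORCE]. ROWS is a JSON object of lists of equal length, an entry for each row: "travel": the shift along the tool's x, y, z in cm, a list of three; "turn": the turn, a rotation vector about the tool's x, y, z in degrees, a list of three; "gripper": the opening, from -1 (shut) to 1 (fully open). In form: {"travel": [[tx, ty, tz], ...], "turn": [[wx, wy, wz], ...], "gripper": [gripper, ...]}. A call has 1 to 8 rows; each row shifts and turns the commanded pose from where the row before left it, along the tool's axes as they then stand; what a row does not reach is not made up. A row lasts 1/10 s, in which the tool goes at most 50 mm and 8.59 degrees, less where a joint would pass 70% of its speed; a pose out of reach is approached as far as the arm can. A call with a gripper value outside its range is refused whole. The fingers move at their own pace and stop on an object; FORCE is the grip in N (left out, the last holds). Time passes only in rows, so rows that do not move let the fingers close. It gives the time, the measured TCP pose, the force, the opening and the grip force at its end, in the units of the state.
- sense(): the state, without advancing time (a new reading comes with each control period).
- optics.camera(name): name is "scene" or "top"; returns a dict with "pixels" (384x512x3 uint8, red, green, blue), "intrinsics" (3x3 intrinsics, pixels), "xyz" and "rotation" of the camera in the world. Camera axes: x right, y up, looking along -z (the intrinsics and any distortion apply to the point x, -y, -z); pixel columns grow to the right and rows downward; lengths in m; the calibration is good to about 2 mm. A picture is of the moment at which its call begins. There is no depth.
- r.hand_in(): hands the job in; it is judged then, once.
The state is a dict: "time": time; "q": joint angles; "joint_velocities": joint speeds; "tau": joint torques, N m; "eef_pos": TCP position; "tool_rot": TCP orientation; "contact_force": force on the tool from outside, world axes, zero at the start; "moment": the same for the moment, N m; "grip_width": finger opening in m; "finger_force": force on a finger pad.
Only numpy, scipy, OpenCV 4.12 (cv2) and the standard library are available. Lean on these libraries where they do the work, as an engineer would, in place of code of your own. Each camera call takes 0.05 s, during which the arm holds its last target. There are 200 camera calls.

## Task

The two wristwatches, the pocket watch and the alarm clock lying loose on the repair bench have come in for repair: put each into the tray that already holds one of its own kind, the watches flat with the dial up and the clock standing on its feet, none of them touching another. Set them down gently, do not drop them, and leave the pieces already in the trays where they are.

Things in the scene. Friction and masses are not known exactly. Their poses are not given: they have to be found in the camera images.
- wrist_a: Loose wristwatch, white dial: steel head without strap, lying dial up: round case 40 mm across, 11.5 mm thick (its side wall from 2 to 9 mm height), lugs at 12 and 6 o'clock reaching 28 mm from the centre, crown at 3 o'clock reaching 23.5 mm. Origin: centre of underside; x to 3, y to 12 o'clock, z up. 70 g.
- wrist_b: Loose wristwatch, black dial: steel head without strap, lying dial up: round case 40 mm across, 11.5 mm thick (its side wall from 2 to 9 mm height), lugs at 12 and 6 o'clock reaching 28 mm from the centre, crown at 3 o'clock reaching 23.5 mm. Origin: centre of underside; x to 3, y to 12 o'clock, z up. 70 g.
- pocket: Loose pocket watch: steel, lying dial up: round case 50 mm across, 14 mm thick (its side wall from 3 to 11 mm height); crown and 24 mm wide bow at 12 o'clock reach 45 mm from the centre. Origin: centre of the case's underside; x to 3, y to 12 o'clock, z up. 100 g.
- clock: Loose travel alarm clock: black, square, on four feet: 30 mm deep (x), 56 mm wide (y), 58.5 mm high with the stop bar (34 by 11 mm) on top; flat front and back from 3 to 55 mm height. Origin: centre of underside; -x out of the round dial, z up. 90 g.
- tray_wrist: Shallow wooden tray, fixed, 122 mm (x) by 232 mm (y), rim 22 mm above the bench, walls 6 mm, felt floor 110 by 220 mm, 8 mm above the bench. Origin: centre of underside; x short side, y long side, z up. Three are alike; this one holds a wristwatch.
- tray_pocket: Shallow wooden tray, fixed, 122 mm (x) by 232 mm (y), rim 22 mm above the bench, walls 6 mm, felt floor 110 by 220 mm, 8 mm above the bench. Origin: centre of underside; x short side, y long side, z up. Three are alike; this one holds a pocket watch.
- tray_clock: Shallow wooden tray, fixed, 122 mm (x) by 232 mm (y), rim 22 mm above the bench, walls 6 mm, felt floor 110 by 220 mm, 8 mm above the bench. Origin: centre of underside; x short side, y long side, z up. Three are alike; this one holds an alarm clock.
- kept_wrist: Wristwatch already sorted, in its tray 54 to 76 mm from the middle towards -y (the rest is free), at any turn: steel head without strap, lying dial up: round case 40 mm across, 11.5 mm thick (its side wall from 2 to 9 mm height), lugs at 12 and 6 o'clock reaching 28 mm from the centre, crown at 3 o'clock reaching 23.5 mm. Origin: centre of underside; x to 3, y to 12 o'clock, z up. 70 g.
- kept_pocket: Pocket watch already sorted, in its tray 54 to 76 mm from the middle towards -y (the rest is free), at any turn: steel, lying dial up: round case 50 mm across, 14 mm thick (its side wall from 3 to 11 mm height); crown and 24 mm wide bow at 12 o'clock reach 45 mm from the centre. Origin: centre of the case's underside; x to 3, y to 12 o'clock, z up. 100 g.
- kept_clock: Alarm clock already sorted, in its tray 54 to 76 mm from the middle towards -y (the rest is free), at any turn: black, square, on four feet: 30 mm deep (x), 56 mm wide (y), 58.5 mm high with the stop bar (34 by 11 mm) on top; flat front and back from 3 to 55 mm height. Origin: centre of underside; -x out of the round dial, z up. 90 g.
Mind the look-alikes: they are no part of the job. Leave any brown or turquoise look-alike of the clock alone.

How it is judged:
By the outcome, as a careful person would: the job done as asked, in the order asked, and still so for the second after the job is handed in, with the robot touching nothing.
It also fails if it takes over 109 s, if anything falls off the work surface, if the arm or the gripper's body presses on something with over 40 N, if the wrist force passes 120 N, or if a joint passes its speed limit or range.

## Working session

There is one attempt and no reset: what is moved stays moved. The work goes in short steps, Python scripts to look and compute and a shell command to move; the robot and the scene stay as the last step left them, time stands still between calls to the robot, and variables do not carry over. Pictures are saved under pics/ and viewed, at most 14 in all, crops included, and the job is handed in when it is done.

```bash
mkdir -p pics; ls
python3 - <<'E'
from plant import sense,optics,r
import cv2
s=sense();print({k:(v.round(3).tolist() if hasattr(v,'round') and hasattr(v,'tolist') else v) for k,v in s.items()});print(r.grip_depth)
for n in("top","scene"):
    c=optics.camera(n);cv2.imwrite(f"pics/{n}0.png",cv2.resize(c["pixels"][:,:,::-1],(800,600),interpolation=cv2.INTER_CUBIC));print(n,c["intrinsics"],c["xyz"],c["rotation"],[k for k in c])
    cv2.imwrite(f"pics/{n}_raw.png",c["pixels"][:,:,::-1])
E
```

```text
pics
{'time': 0.0, 'q': [-1.203, 0.468, -0.012, 1.604, 0.006, 1.071, -0.056], 'joint_velocities': [0.0, -0.001, 0.002, -0.001, 0.001, -0.001, -0.0], 'tau': [-0.0, -53.238, 0.021, -25.13, 0.011, 0.008, -0.0], 'eef_pos': [0.259, 0.595, 0.23], 'tool_rot': [[-0.917, 0.399, -0.001], [0.399, 0.917, -0.002], [-0.0, -0.002, -1.0]], 'contact_force': [0.871, -0.425, -0.139], 'moment': [0.009, 0.021, 0.018], 'finger_force': 0.0, 'grip_width': 0.08521840431096328}
0.0187
top [[421.86843976   0.         256.16441174]
 [  0.         421.86843976 191.26285193]
 [  0.           0.           1.        ]] [3.10787712e-01 8.96476367e-04 9.70570448e-01] [[-0.002515    0.98235866 -0.18698966]
 [-0.99993314 -0.00458107 -0.01061783]
 [-0.01128713  0.18695045  0.9823045 ]] ['pixels', 'intrinsics', 'xyz', 'rotation']
scene [[490.08601618   0.         255.15145931]
 [  0.         490.08601618 186.5275361 ]
 [  0.           0.           1.        ]] [1.56107787 0.0639486  0.71787417] [[-3.49716396e-02 -5.40040516e-01  8.40912139e-01]
 [ 9.99153520e-01 -6.55340636e-04  4.11316768e-02]
 [-2.16616881e-02  8.41638765e-01  5.39606301e-01]] ['pixels', 'intrinsics', 'xyz', 'rotation']
```

View pics/top0.png

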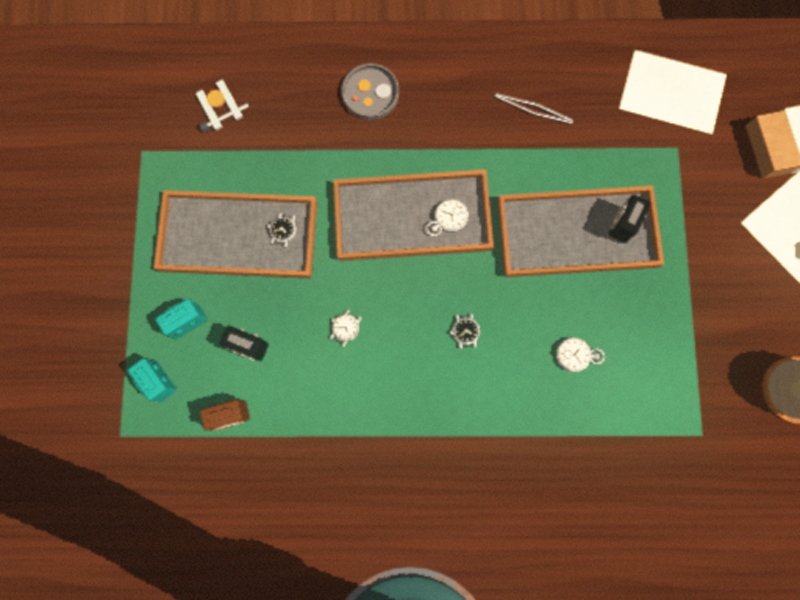

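View pics/scene0.png

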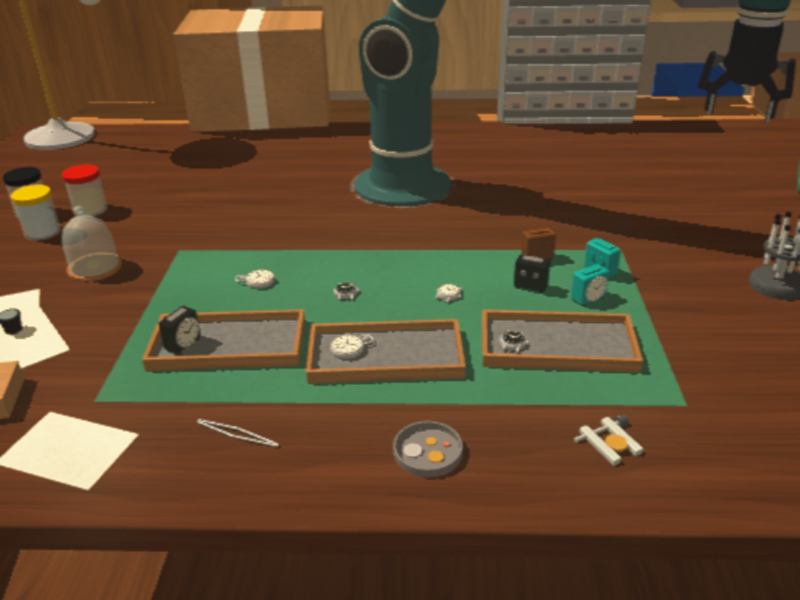

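In `top0.png` (800×600), the loose black clock is at (244,343). It could be confused with the teal clocks at (178,319) and (150,380), the brown one at (222,413), and the sorted clock at (630,218), which is already in its tray.

- **Loose watches:** white wristwatch at (346,327), black wristwatch at (465,331), pocket watch at (575,354). The sorted ones are at (282,230) and (450,215).
- **Trays:** wrist on the left, pocket in the middle, clock on the right.

Next I'll take a close crop and measure.

```bash
cat > h.py <<'E'
import numpy as np,cv2
from plant import sense,optics,r
def ray(c,uv):
    K=c["intrinsics"];d=np.array([(uv[0]-K[0,2])/K[0,0],-(uv[1]-K[1,2])/K[1,1],-1.]);return c["rotation"]@d
def p2w(c,uv,z):
    d=ray(c,uv);o=np.array(c["xyz"]);return o+d*(z-o[2])/d[2]
def w2p(c,P):
    p=(np.atleast_2d(P)-c["xyz"])@c["rotation"];K=c["intrinsics"]
    return np.c_[K[0,0]*p[:,0]/-p[:,2]+K[0,2],K[1,1]*p[:,1]/p[:,2]+K[1,2]]
def rect(ox,oy,yaw,z,lx,ly):
    a=np.array([[1,1],[1,-1],[-1,-1],[-1,1]])*[lx/2,ly/2];C,S=np.cos(yaw),np.sin(yaw)
    q=a@np.array([[C,S],[-S,C]])+[ox,oy];return np.c_[q,np.full(4,z)]
def rectify(c,cx,cy,z,half=.05,ppm=4000):
    "metric view of plane z; image right=-y, up=+x"
    n=int(2*half*ppm);g=np.array([[cx+half,cy+half,z],[cx+half,cy-half,z],[cx-half,cy-half,z],[cx-half,cy+half,z]])
    H=cv2.getPerspectiveTransform(w2p(c,g).astype(np.float32),np.float32([[0,0],[n,0],[n,n],[0,n]]))
    return cv2.warpPerspective(c["pixels"][:,:,::-1],H,(n,n),flags=cv2.INTER_CUBIC)
E
python3 - <<'E'
from h import *
c=optics.camera("top");s=512/800
tiles=[]
for n,u,v,z in[("clock",244,343,.0585),("wa",346,327,.0115),("wb",465,331,.0115),("po",575,354,.014),("kept_clock",630,218,.0665)]:
    p=p2w(c,(u*s,v*s),z);print(n,p.round(3))
    im=rectify(c,p[0],p[1],z,.05,3000)
    for k in range(0,300,30): cv2.line(im,(k,0),(k,300),(90,90,90) if k!=150 else (0,0,255),1);cv2.line(im,(0,k),(300,k),(90,90,90) if k!=150 else (0,0,255),1)
    tiles.append(cv2.resize(im,(260,260)))
for n,q in [("wrist",[(163,192),(316,198),(310,275),(155,269)]),("pocket",[(334,180),(487,171),(492,249),(337,258)]),("clock",[(500,196),(655,187),(663,264),(506,274)])]:
    w=np.array([p2w(c,(a*s,b*s),.022)[:2] for a,b in q]);ctr=w.mean(0)
    d=(w[0]-w[1]+w[3]-w[2]);print(n,ctr.round(4),"y-axis dir deg",np.degrees(np.arctan2(d[1],d[0])).round(1),np.linalg.norm(w[0]-w[1]).round(3),np.linalg.norm(w[1]-w[2]).round(3))
cv2.imwrite("pics/crop1.png",np.vstack([np.hstack(tiles[:3]),np.hstack(tiles[3:]+[tiles[0]*0])]))
E
```

```text
clock [0.423 0.229 0.058]
wa [0.452 0.091 0.011]
wb [ 0.445 -0.084  0.011]
po [ 0.41  -0.242  0.014]
kept_clock [ 0.599 -0.317  0.067]
wrist [0.5928 0.2571] y-axis dir deg 87.4 0.233 0.119
pocket [ 0.6209 -0.0075] y-axis dir deg 93.1 0.233 0.122
clock [ 0.5948 -0.2584] y-axis dir deg 93.3 0.234 0.119
```

View pics/crop1.png

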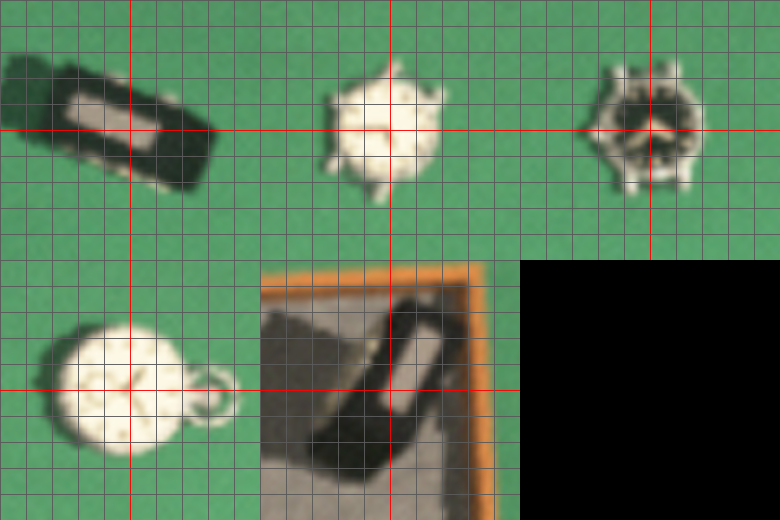

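The crop confirms the choice: a black clock with a grey stop bar at tile (113,122). The wristwatch lugs and crowns and the pocket watch bow (pointing towards -y) are all readable. Next I'll refine the clock angle and plan the first move.

```bash
cat > plan.py <<'E'
import sys
from h import *
# usage: plan.py x y z closing_deg -> turn (tool z, deg), then travel (tool cm) after the turn
x,y,z,a=map(float,sys.argv[1:5]);s=sense();R=np.array(s["tool_rot"]);p=np.array(s["eef_pos"])
cur=np.degrees(np.arctan2(R[1,1],R[0,1]));t=(cur-a+90)%180-90
a=np.radians(cur-t);Y=np.array([np.cos(a),np.sin(a),0]);Z=np.array([0,0,-1.]);X=np.cross(Y,Z)
D=np.c_[X,Y,Z]
rv=cv2.Rodrigues(R.T@D)[0].ravel()
print("turn",np.degrees(rv).round(1),"travel cm",(D.T@(np.array([x,y,z])-p)*100).round(2),"q7",round(s["q"][6],2),"t",round(s["time"],2),"pos",p.round(4))
E
python3 - <<'E'
from h import *
c=optics.camera("top");im=rectify(c,.426,.2355,.0585,.03,4000)
m=(im.min(2)>100).astype(np.uint8);n,l,st,ce=cv2.connectedComponentsWithStats(m)
k=l[120,120];(u,v),wh,an=cv2.minAreaRect(np.argwhere(l==k)[:,::-1].astype(np.float32));b=cv2.boxPoints(((u,v),wh,an))
e=max([b[1]-b[0],b[2]-b[1]],key=np.linalg.norm)
print(k,np.array(wh)/4,"ctr",.426+(120-v)/4000,.2355+(120-u)/4000,"long axis deg",np.degrees(np.arctan2(-e[0],-e[1])))
E
python3 plan.py 0.426 0.2355 0.12 -21
```

```text
3 [34.57842636 11.25578308] ctr 0.425977653503418 0.23554773712158203 long axis deg -112.03623
turn [-0.   0.1 87.5] travel cm [-27.65  28.45  11.07] q7 -0.06 t 0.2 pos [0.2595 0.5956 0.2307]
```

```bash
python3 -m crank '{"travel":[[0,0,0],[0,0,0],[0,0,0],[0,0,0],[0,0,0],[0,0,0]],"turn":[[0,0,8],[0,0,8],[0,0,8],[0,0,8],[0,0,8],[0,0,8]],"gripper":[1,1,1,1,1,1]}'
python3 -m crank '{"travel":[[0,0,0],[0,0,0],[0,0,0],[0,0,0],[0,0,0],[0,0,0]],"turn":[[0,0,8],[0,0,8],[0,0,8],[0,0,8],[0,0,8],[0,0,0.5]],"gripper":[1,1,1,1,1,1]}'
python3 -m crank '{"travel":[[-2.5,2.5,0],[-2.5,2.5,0],[-2.5,2.5,0],[-2.5,2.5,0],[-2.5,2.5,0],[-2.5,2.5,0],[-2.5,2.5,0],[-2.5,2.5,0]],"turn":[[0,0,0],[0,0,0],[0,0,0],[0,0,0],[0,0,0],[0,0,0],[0,0,0],[0,0,0]],"gripper":[1,1,1,1,1,1,1,1]}'
python3 plan.py 0.426 0.2355 0.014 -22
```

```text
time: 0.8
eef_pos: [0.2595, 0.5958, 0.231]
tool_rot: [[-0.311, 0.95, -0.0], [0.95, 0.311, -0.0], [-0.0, -0.0, -1.0]]
contact_force: [-0.2, -0.2, -0.2]
grip_width: 0.0854
finger_force: 0.0
time: 1.4
eef_pos: [0.2594, 0.5958, 0.231]
tool_rot: [[0.376, 0.927, 0.0], [0.927, -0.376, -0.001], [-0.001, 0.0, -1.0]]
contact_force: [-0.5, 0.2, 0.3]
grip_width: 0.0853
finger_force: 0.0
time: 2.2
eef_pos: [0.3703, 0.3341, 0.2314]
tool_rot: [[0.372, 0.928, 0.0], [0.928, -0.372, 0.0], [0.0, 0.0, -1.0]]
contact_force: [0.6, 0.1, -0.7]
grip_width: 0.0852
finger_force: 0.0
turn [ 0.  -0.   0.2] travel cm [-7.06  8.86 21.74] q7 -1.08 t 2.2 pos [0.3703 0.3341 0.2314]
```

```bash
python3 -m crank '{"travel":[[-2.35,2.95,0],[-2.35,2.95,0],[-2.35,2.95,0],[0,0,3.5],[0,0,3.5],[0,0,3.5],[0,0,0],[0,0,0]],"turn":[[0,0,0],[0,0,0],[0,0,0],[0,0,0],[0,0,0],[0,0,0],[0,0,0],[0,0,0]],"gripper":[1,1,1,1,1,1,1,1]}'
python3 plan.py 0.426 0.2355 0.014 -22
python3 - <<'E'
from h import *
c=optics.camera("scene");cv2.imwrite("pics/s1.png",cv2.resize(c["pixels"][60:260,250:512,::-1],None,fx=3,fy=3))
E
```

```text
time: 3.0
eef_pos: [0.4257, 0.2368, 0.1266]
tool_rot: [[0.374, 0.927, -0.0], [0.927, -0.374, -0.001], [-0.001, -0.0, -1.0]]
contact_force: [1.3, 0.6, 0.5]
grip_width: 0.0852
finger_force: 0.0
turn [-0.  0.  0.] travel cm [-0.11  0.08 11.26] q7 -0.74 t 3.0 pos [0.4257 0.2368 0.1266]
```

View pics/s1.png

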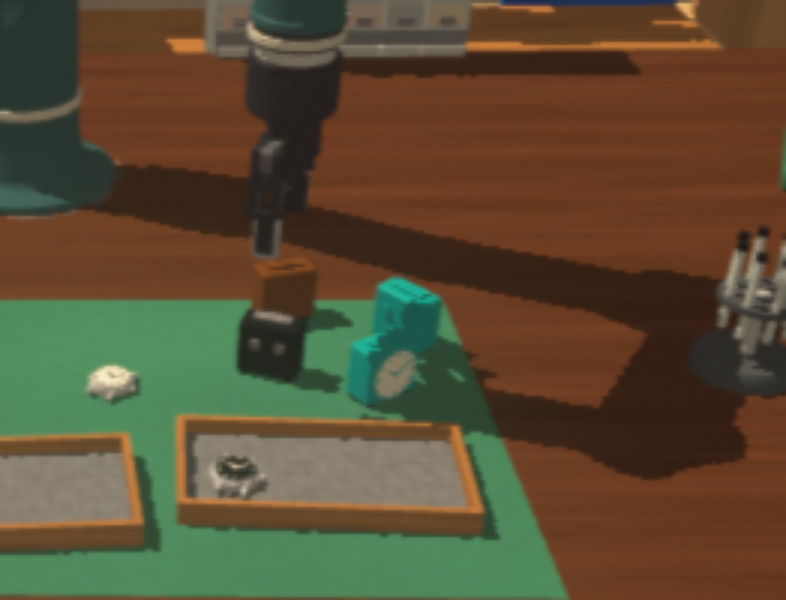

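The gripper is centred above the black clock (crop pixel 272,345). The brown look-alike sits behind it, so I'm narrowing the opening before I descend.

```bash
python3 -m crank '{"travel":[[-0.1,0.1,0],[0,0,0],[0,0,2.5],[0,0,2.5],[0,0,2.5],[0,0,2],[0,0,1.6],[0,0,0]],"turn":[[0,0,0],[0,0,0],[0,0,0],[0,0,0],[0,0,0],[0,0,0],[0,0,0],[0,0,0]],"gripper":[0.35,0.35,0.35,0.35,0.35,0.35,0.35,0.35]}' 30
python3 -m crank '{"travel":[[0,0,0],[0,0,0],[0,0,0],[0,0,0],[0,0,0],[0,0,0]],"turn":[[0,0,0],[0,0,0],[0,0,0],[0,0,0],[0,0,0],[0,0,0]],"gripper":[-1,-1,-1,-1,-1,-1]}' 30
python3 plan.py 0.5916 -0.2035 0.1 3.3
```

```text
time: 3.85
eef_pos: [0.4254, 0.2353, 0.0145]
tool_rot: [[0.375, 0.927, -0.002], [0.927, -0.375, -0.001], [-0.002, -0.001, -1.0]]
contact_force: [-0.4, -0.7, 0.1]
grip_width: 0.0574
finger_force: 0.0
time: 4.45
eef_pos: [0.4269, 0.2362, 0.0165]
tool_rot: [[0.375, 0.927, 0.002], [0.927, -0.375, 0.002], [0.002, 0.001, -1.0]]
contact_force: [-0.3, -1.2, 7.7]
grip_width: 0.0296
finger_force: 32.2
turn [  0.1  -0.1 -25.3] travel cm [-44.84  13.91  -8.35] q7 -0.61 t 4.45 pos [0.4269 0.2362 0.0165]
```

```bash
python3 -m crank '{"travel":[[0,0,-1],[0,0,-2],[0,0,-3],[0,0,-3],[0,0,0],[0,0,0],[0,0,0],[0,0,0]],"turn":[[0,0,0],[0,0,0],[0,0,0],[0,0,0],[0,0,-7],[0,0,-7],[0,0,-7],[0,0,-4.3]],"gripper":[-1,-1,-1,-1,-1,-1,-1,-1]}'
python3 -m crank '{"travel":[[-2,0.6,0],[-3,1,0],[-4,1.2,0],[-4,1.2,0],[-4,1.2,0],[-4,1.2,0],[-4,1.2,0],[-4,1.2,0]],"turn":[[0,0,0],[0,0,0],[0,0,0],[0,0,0],[0,0,0],[0,0,0],[0,0,0],[0,0,0]],"gripper":[-1,-1,-1,-1,-1,-1,-1,-1]}'
python3 -m crank '{"travel":[[-4,1.2,0],[-4,1.2,0],[-3,1.2,0],[-3,1.2,0],[-1,0.5,0],[0,0,0]],"turn":[[0,0,0],[0,0,0],[0,0,0],[0,0,0],[0,0,0],[0,0,0]],"gripper":[-1,-1,-1,-1,-1,-1]}'
python3 plan.py 0.5916 -0.2035 0.03 3.3
python3 - <<'E'
from h import *
c=optics.camera("top");cv2.imwrite("pics/t2.png",cv2.resize(c["pixels"][80:290,70:440,::-1],None,fx=2,fy=2,interpolation=cv2.INTER_CUBIC))
E
```

```text
time: 5.25
eef_pos: [0.4259, 0.2356, 0.1061]
tool_rot: [[-0.061, 0.998, 0.001], [0.998, 0.061, 0.001], [0.0, 0.001, -1.0]]
contact_force: [-0.6, -1.3, -1.0]
grip_width: 0.0296
finger_force: 31.4
time: 6.05
eef_pos: [0.5307, -0.0505, 0.1061]
tool_rot: [[-0.057, 0.998, 0.0], [0.998, 0.057, 0.0], [0.0, 0.001, -1.0]]
contact_force: [0.3, 0.4, -0.5]
grip_width: 0.0294
finger_force: 31.4
time: 6.65
eef_pos: [0.5918, -0.1974, 0.1057]
tool_rot: [[-0.054, 0.999, 0.0], [0.999, 0.054, -0.001], [-0.001, 0.0, -1.0]]
contact_force: [0.3, -0.0, -1.1]
grip_width: 0.0295
finger_force: 31.4
turn [ 0.   0.1 -0.2] travel cm [-0.61 -0.06  7.57] q7 0.56 t 6.65 pos [ 0.5918 -0.1974  0.1057]
```

View pics/t2.png

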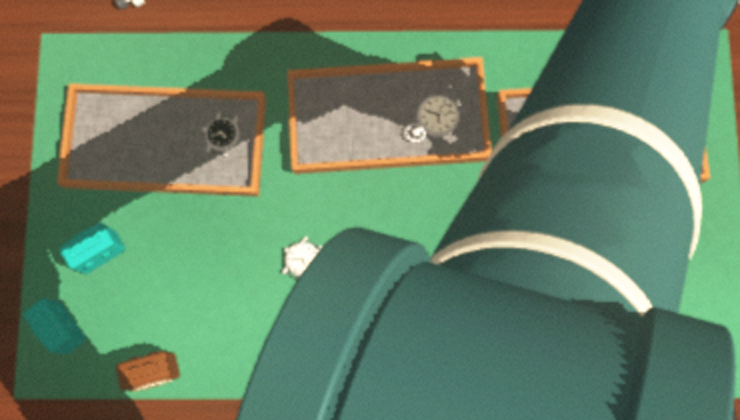

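The clock is held and the bench spot beside the look-alikes is empty. The arm hides the target tray from this camera, so I'll lower it and watch the force.

```bash
python3 -m crank '{"travel":[[-0.6,0,0],[0,0,2.5],[0,0,2.5],[0,0,1.5],[0,0,0.8],[0,0,0.4],[0,0,0],[0,0,0]],"turn":[[0,0,0],[0,0,0],[0,0,0],[0,0,0],[0,0,0],[0,0,0],[0,0,0],[0,0,0]],"gripper":[-1,-1,-1,-1,-1,-1,-1,-1]}'
python3 -m crank '{"travel":[[0,0,0.1],[0,0,0.1],[0,0,0]],"turn":[[0,0,0],[0,0,0],[0,0,0]],"gripper":[-1,-1,-1]}'
```

```text
time: 7.5
eef_pos: [0.5928, -0.2019, 0.0292]
tool_rot: [[-0.057, 0.998, 0.001], [0.998, 0.057, -0.0], [-0.0, 0.001, -1.0]]
contact_force: [0.1, -0.6, -0.3]
grip_width: 0.03
finger_force: 31.4
time: 7.8
eef_pos: [0.5923, -0.2017, 0.0265]
tool_rot: [[-0.057, 0.998, 0.0], [0.998, 0.057, -0.0], [-0.0, 0.0, -1.0]]
contact_force: [-0.2, 0.4, -1.4]
grip_width: 0.0296
finger_force: 31.4
```

```bash
python3 -m crank '{"travel":[[0,0,0.1],[0,0,0.05],[0,0,0]],"turn":[[0,0,0],[0,0,0],[0,0,0]],"gripper":[-1,-1,-1]}'
python3 -m crank '{"travel":[[0,0,0.05],[0,0,0]],"turn":[[0,0,0],[0,0,0]],"gripper":[-1,-1]}'
```

```text
time: 8.1
eef_pos: [0.5922, -0.2016, 0.0247]
tool_rot: [[-0.057, 0.998, -0.0], [0.998, 0.057, 0.0], [0.0, -0.0, -1.0]]
contact_force: [0.7, -0.1, -1.6]
grip_width: 0.0296
finger_force: 31.4
time: 8.3
eef_pos: [0.5922, -0.2017, 0.0246]
tool_rot: [[-0.057, 0.998, 0.0], [0.998, 0.057, 0.0], [0.0, 0.0, -1.0]]
contact_force: [-1.2, -0.2, 3.1]
grip_width: 0.0293
finger_force: 31.9
```

Contact reads 3 N, so I'll release and rise.

```bash
python3 -m crank '{"travel":[[0,0,0],[0,0,0],[0,0,0],[0,0,0],[0,0,-1],[0,0,-2],[0,0,-3],[0,0,-3]],"turn":[[0,0,0],[0,0,0],[0,0,0],[0,0,0],[0,0,0],[0,0,0],[0,0,0],[0,0,0]],"gripper":[-0.1,0,0.1,0.1,0.1,0.1,0.1,0.1]}' 20
python3 plan.py 0.410 -0.240 0.1 -4
```

```text
time: 9.1
eef_pos: [0.592, -0.2017, 0.1156]
tool_rot: [[-0.057, 0.998, -0.0], [0.998, 0.057, -0.0], [-0.0, -0.0, -1.0]]
contact_force: [1.2, 0.7, -0.0]
grip_width: 0.0472
finger_force: 0.0
turn [-0.   0.   7.2] travel cm [ -5.09 -17.89   1.56] q7 0.57 t 9.1 pos [ 0.592  -0.2017  0.1156]
```

```bash
python3 -m crank '{"travel":[[0,0,0],[-1,-3.58,0],[-1,-3.58,0],[-1,-3.58,0],[-1,-3.58,0],[-1,-3.58,0],[0,0,2],[0,0,2]],"turn":[[0,0,7.2],[0,0,0],[0,0,0],[0,0,0],[0,0,0],[0,0,0],[0,0,0],[0,0,0]],"gripper":[0.55,0.55,0.55,0.55,0.55,0.55,0.55,0.55]}' 20
python3 plan.py 0.410 -0.240 0.004 -4
python3 - <<'E'
from h import *
for n in("scene","top"):
    c=optics.camera(n)
    print(n,(w2p(c,[[.41,-.24,.007],[.5922,-.2017,.066]])).round(0).tolist())
    a,b=[(c["pixels"][100:250,60:260],4),(c["pixels"][80:260,300:500],3)][n=="top"]
    cv2.imwrite(f"pics/p1{n}.png",cv2.resize(a[:,:,::-1],None,fx=b,fy=b,interpolation=cv2.INTER_CUBIC))
E
```

```text
time: 9.9
eef_pos: [0.4102, -0.24, 0.0754]
tool_rot: [[0.071, 0.997, 0.003], [0.998, -0.071, -0.001], [-0.0, 0.003, -1.0]]
contact_force: [0.6, 0.5, 0.8]
grip_width: 0.0661
finger_force: 0.0
turn [ 0.2  0.  -0.1] travel cm [-0.   -0.02  7.14] q7 0.69 t 9.9 pos [ 0.4102 -0.24    0.0754]
scene [[166.0, 178.0], [165.0, 197.0]]
top [[366.0, 227.0], [351.0, 143.0]]
```

View pics/p1scene.png

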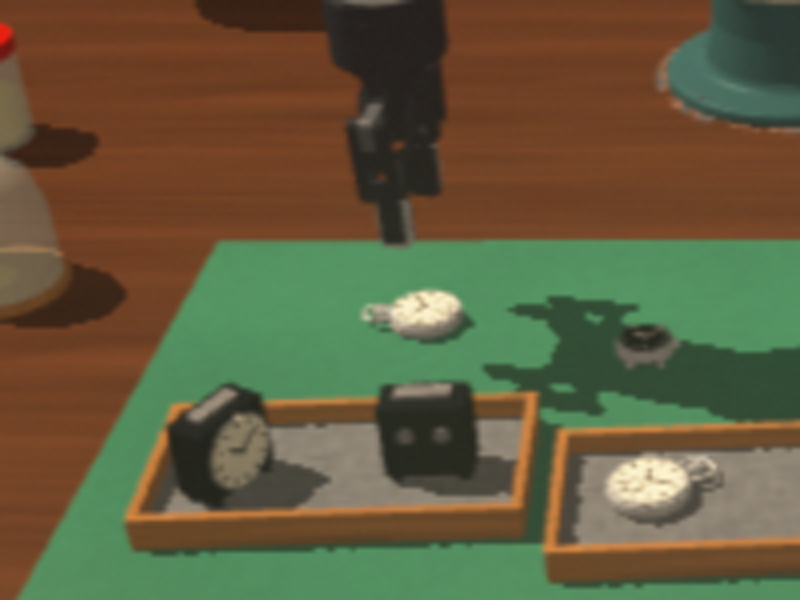

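The clock stands upright in its tray at (428,430), clear of the sorted one. The pocket watch is where predicted (427,315), so I'll descend.

```bash
python3 -m crank '{"travel":[[0,0,2],[0,0,2],[0,0,1.5],[0,0,1],[0,0,0.6],[0,0,0],[0,0,0]],"turn":[[0,0,0],[0,0,0],[0,0,0],[0,0,0],[0,0,0],[0,0,0],[0,0,0]],"gripper":[0.45,0.45,0.45,0.45,0.45,0.45,0.45]}'
python3 -m crank '{"travel":[[0,0,0],[0,0,0],[0,0,0],[0,0,0],[0,0,0]],"turn":[[0,0,0],[0,0,0],[0,0,0],[0,0,0],[0,0,0]],"gripper":[0.3,0.2,0.1,0.1,0.1]}' 25
```

```text
time: 10.7
eef_pos: [0.4106, -0.2395, 0.0039]
tool_rot: [[0.069, 0.998, 0.001], [0.998, -0.069, -0.0], [-0.0, 0.001, -1.0]]
contact_force: [0.4, -0.6, 0.1]
grip_width: 0.062
finger_force: 0.0
time: 11.2
eef_pos: [0.4108, -0.2394, 0.0041]
tool_rot: [[0.069, 0.998, 0.001], [0.998, -0.069, -0.0], [-0.0, 0.001, -1.0]]
contact_force: [-0.4, 0.4, 6.6]
grip_width: 0.0479
finger_force: 24.6
```

It closed to 47.9 mm on a 50 mm case, so it's probably gripping the bezel. I'll reopen and go lower.

```bash
python3 -m crank '{"travel":[[0,0,0],[0,0,0],[0,0,0],[0,0,0.2],[0,0,0.2],[0,0,0.2],[0,0,0]],"turn":[[0,0,0],[0,0,0],[0,0,0],[0,0,0],[0,0,0],[0,0,0],[0,0,0]],"gripper":[0.3,0.4,0.4,0.4,0.4,0.4,0.4]}' 25
python3 -m crank '{"travel":[[0,0,0],[0,0,0],[0,0,0],[0,0,0],[0,0,0]],"turn":[[0,0,0],[0,0,0],[0,0,0],[0,0,0],[0,0,0]],"gripper":[0.3,0.2,0.1,0.1,0.1]}' 25
```

```text
time: 11.9
eef_pos: [0.4099, -0.2391, -0.0031]
tool_rot: [[0.069, 0.998, -0.001], [0.998, -0.069, 0.0], [0.0, -0.001, -1.0]]
contact_force: [1.1, 0.0, -0.8]
grip_width: 0.0598
finger_force: 0.0
time: 12.4
eef_pos: [0.4102, -0.2393, -0.0024]
tool_rot: [[0.069, 0.998, 0.0], [0.998, -0.069, 0.0], [0.0, 0.0, -1.0]]
contact_force: [-1.1, 0.7, 5.5]
grip_width: 0.0484
finger_force: 25.3
```

```bash
python3 -m crank '{"travel":[[0,0,-0.5],[0,0,-1.5],[0,0,-3],[0,0,-3],[0,0,-1],[0,0,0]],"turn":[[0,0,0],[0,0,0],[0,0,0],[0,0,0],[0,0,0],[0,0,0]],"gripper":[-0.2,-0.2,-0.2,-0.2,-0.2,-0.2]}' 30
python3 plan.py 0.6176 0.0544 0.09 3
python3 - <<'E'
from h import *
c=optics.camera("scene");cv2.imwrite("pics/p2.png",cv2.resize(c["pixels"][80:200,100:260,::-1],None,fx=5,fy=5,interpolation=cv2.INTER_CUBIC))
E
```

```text
time: 13.0
eef_pos: [0.4112, -0.2394, 0.0885]
tool_rot: [[0.068, 0.998, 0.003], [0.998, -0.068, -0.001], [-0.001, 0.003, -1.0]]
contact_force: [0.1, 0.1, -1.3]
grip_width: 0.0484
finger_force: 31.3
turn [ 0.2  0.  -6.9] travel cm [28.26 22.15 -0.15] q7 0.67 t 13.0 pos [ 0.4112 -0.2394  0.0885]
```

View pics/p2.png

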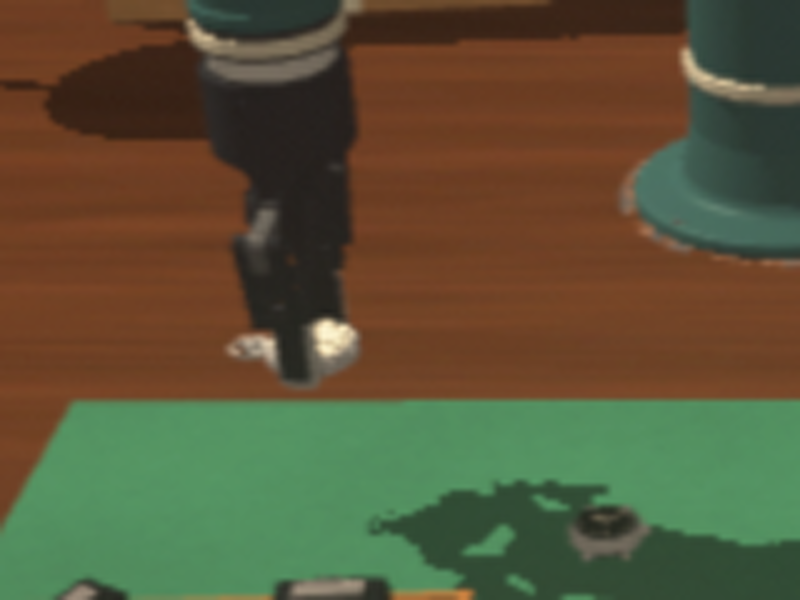

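The pocket watch is held flat (crop 300,350), with its bow to the left.

```bash
python3 -m crank '{"travel":[[0,0,0],[3.14,2.46,0],[3.14,2.46,0],[3.14,2.46,0],[3.14,2.46,0],[3.14,2.46,0],[3.14,2.46,0],[3.14,2.46,0]],"turn":[[0,0,-6.9],[0,0,0],[0,0,0],[0,0,0],[0,0,0],[0,0,0],[0,0,0],[0,0,0]],"gripper":[-0.2,-0.2,-0.2,-0.2,-0.2,-0.2,-0.2,-0.2]}'
python3 -m crank '{"travel":[[3.14,2.46,0],[3.14,2.46,0],[0,0,2],[0,0,2],[0,0,1.5],[0,0,1.2],[0,0,0.8],[0,0,0]],"turn":[[0,0,0],[0,0,0],[0,0,0],[0,0,0],[0,0,0],[0,0,0],[0,0,0],[0,0,0]],"gripper":[-0.2,-0.2,-0.2,-0.2,-0.2,-0.2,-0.2,-0.2]}'
python3 plan.py 0.6176 0.0544 0.0056 3
```

```text
time: 13.85
eef_pos: [0.5704, -0.0093, 0.0852]
tool_rot: [[-0.052, 0.999, -0.003], [0.999, 0.052, -0.0], [-0.0, -0.003, -1.0]]
contact_force: [1.5, -0.9, -0.0]
grip_width: 0.0482
finger_force: 31.3
time: 14.65
eef_pos: [0.6158, 0.054, 0.0109]
tool_rot: [[-0.051, 0.999, -0.002], [0.999, 0.051, -0.0], [-0.0, -0.002, -1.0]]
contact_force: [-0.1, 0.5, -0.5]
grip_width: 0.0487
finger_force: 31.3
turn [-0.1  0.  -0.1] travel cm [0.03 0.18 0.53] q7 0.2 t 14.65 pos [0.6158 0.054  0.0109]
```

```bash
python3 -m crank '{"travel":[[0,0,0.2],[0,0,0.1],[0,0,0.1],[0,0,0]],"turn":[[0,0,0],[0,0,0],[0,0,0],[0,0,0]],"gripper":[-0.2,-0.2,-0.2,-0.2]}'
python3 -m crank '{"travel":[[0,0,0.1],[0,0,0]],"turn":[[0,0,0],[0,0,0]],"gripper":[-0.2,-0.2]}'
```

```text
time: 15.05
eef_pos: [0.6169, 0.0546, 0.0087]
tool_rot: [[-0.052, 0.999, 0.001], [0.999, 0.052, 0.0], [0.0, 0.001, -1.0]]
contact_force: [0.3, 0.8, -1.3]
grip_width: 0.0481
finger_force: 31.3
time: 15.25
eef_pos: [0.6167, 0.0545, 0.0074]
tool_rot: [[-0.052, 0.999, 0.0], [0.999, 0.052, 0.0], [0.0, 0.0, -1.0]]
contact_force: [-0.6, -0.7, -0.6]
grip_width: 0.0485
finger_force: 31.3
```

```bash
python3 -m crank '{"travel":[[0,0,0.1],[0,0,0]],"turn":[[0,0,0],[0,0,0]],"gripper":[-0.2,-0.2]}'
python3 -m crank '{"travel":[[0,0,0.05],[0,0,0]],"turn":[[0,0,0],[0,0,0]],"gripper":[-0.2,-0.2]}'
```

```text
time: 15.45
eef_pos: [0.6166, 0.0544, 0.0062]
tool_rot: [[-0.052, 0.999, -0.0], [0.999, 0.052, -0.0], [-0.0, -0.0, -1.0]]
contact_force: [-0.3, -0.2, -1.1]
grip_width: 0.0483
finger_force: 31.3
time: 15.65
eef_pos: [0.6167, 0.0544, 0.0058]
tool_rot: [[-0.052, 0.999, 0.0], [0.999, 0.052, -0.0], [-0.0, 0.0, -1.0]]
contact_force: [0.6, 0.4, -1.2]
grip_width: 0.0483
finger_force: 31.4
```

```bash
python3 -m crank '{"travel":[[0,0,0.06],[0,0,0]],"turn":[[0,0,0],[0,0,0]],"gripper":[-0.2,-0.2]}'
```

```text
time: 15.85
eef_pos: [0.6167, 0.0544, 0.0057]
tool_rot: [[-0.052, 0.999, -0.0], [0.999, 0.052, 0.0], [0.0, 0.0, -1.0]]
contact_force: [-1.9, -0.1, 3.4]
grip_width: 0.0484
finger_force: 31.8
```

```bash
python3 -m crank '{"travel":[[0,0,0.05],[0,0,0]],"turn":[[0,0,0],[0,0,0]],"gripper":[-0.2,-0.2]}'
```

```text
time: 16.05
eef_pos: [0.6168, 0.0544, 0.0057]
tool_rot: [[-0.052, 0.999, -0.0], [0.999, 0.052, 0.001], [0.001, -0.0, -1.0]]
contact_force: [-3.3, -0.3, 7.6]
grip_width: 0.048
finger_force: 32.1
```

Contact reads about 7 N, so I'll release.

```bash
python3 -m crank '{"travel":[[0,0,-0.05],[0,0,0],[0,0,0],[0,0,0],[0,0,-0.5],[0,0,-2],[0,0,-3],[0,0,-3]],"turn":[[0,0,0],[0,0,0],[0,0,0],[0,0,0],[0,0,0],[0,0,0],[0,0,0],[0,0,0]],"gripper":[0.2,0.25,0.35,0.35,0.35,0.35,0.35,0.35]}' 20
python3 plan.py 0.4458 -0.085 0.05 -48
```

```text
time: 16.85
eef_pos: [0.6164, 0.0543, 0.091]
tool_rot: [[-0.051, 0.999, -0.001], [0.999, 0.051, -0.0], [-0.0, -0.001, -1.0]]
contact_force: [2.0, -0.0, 0.3]
grip_width: 0.0576
finger_force: 0.0
turn [-0.   0.  50.9] travel cm [-21.99  -1.06   4.1 ] q7 0.16 t 16.85 pos [0.6164 0.0543 0.091 ]
```

```bash
python3 -m crank '{"travel":[[0,0,0],[0,0,0],[0,0,0],[0,0,0],[0,0,0],[0,0,0],[0,0,0]],"turn":[[0,0,7.3],[0,0,7.3],[0,0,7.3],[0,0,7.3],[0,0,7.3],[0,0,7.2],[0,0,7.2]],"gripper":[0.35,0.35,0.35,0.35,0.35,0.35,0.35]}'
python3 -m crank '{"travel":[[-3.6,-0.18,0],[-3.6,-0.18,0],[-3.6,-0.18,0],[-3.6,-0.18,0],[-3.6,-0.18,0],[-3.6,-0.16,0],[0,0,2],[0,0,0]],"turn":[[0,0,0],[0,0,0],[0,0,0],[0,0,0],[0,0,0],[0,0,0],[0,0,0],[0,0,0]],"gripper":[0.35,0.35,0.35,0.35,0.35,0.35,0.35,0.35]}'
python3 plan.py 0.4458 -0.085 0.0 -48
python3 - <<'E'
from h import *
c=optics.camera("scene");print(w2p(c,[[.4458,-.085,.006],[.452,.0925,.006]]))
cv2.imwrite("pics/w1.png",cv2.resize(c["pixels"][110:250,150:340,::-1],None,fx=4,fy=4,interpolation=cv2.INTER_CUBIC))
E
```

```text
time: 17.55
eef_pos: [0.6168, 0.0546, 0.0905]
tool_rot: [[0.746, 0.666, 0.0], [0.666, -0.746, 0.0], [0.0, 0.0, -1.0]]
contact_force: [-0.5, -0.2, -0.4]
grip_width: 0.0575
finger_force: 0.0
time: 18.35
eef_pos: [0.4478, -0.0826, 0.0695]
tool_rot: [[0.744, 0.669, -0.002], [0.669, -0.744, 0.001], [-0.001, -0.002, -1.0]]
contact_force: [-0.4, 0.8, -0.0]
grip_width: 0.0574
finger_force: 0.0
turn [-0.1  0.1 -0. ] travel cm [-0.3   0.05  6.95] q7 -0.28 t 18.35 pos [ 0.4478 -0.0826  0.0695]
[[220.31723766 185.32753292]
 [285.97153941 186.60674313]]
```

View pics/w1.png

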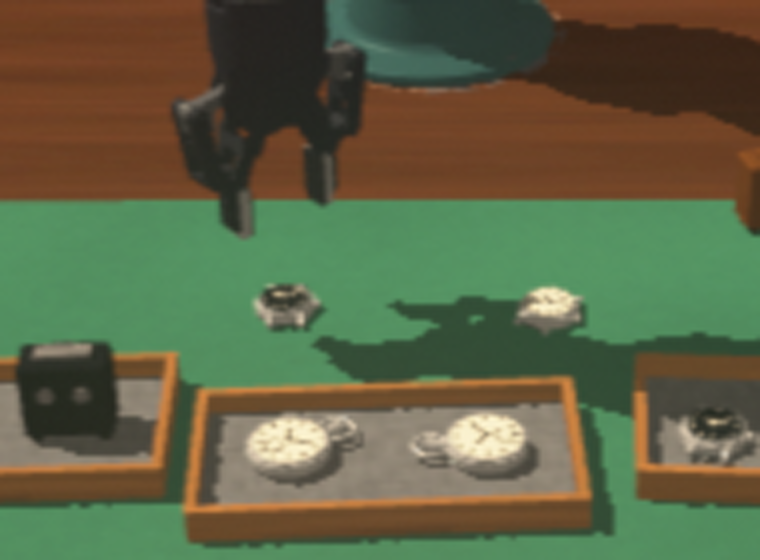

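The pocket watch lies flat in its tray at (488,445), bow clear of the sorted one. Wrist_b is at (286,303), where predicted, so I'll descend on it.

```bash
python3 -m crank '{"travel":[[-0.25,0,1],[0,0,2],[0,0,2],[0,0,1],[0,0,0.6],[0,0,0.3],[0,0,0.2],[0,0,0]],"turn":[[0,0,0],[0,0,0],[0,0,0],[0,0,0],[0,0,0],[0,0,0],[0,0,0],[0,0,0]],"gripper":[0.3,0.3,0.3,0.3,0.3,0.3,0.3,0.3]}'
python3 -m crank '{"travel":[[0,0,0],[0,0,0],[0,0,0],[0,0,0],[0,0,0],[0,0,0]],"turn":[[0,0,0],[0,0,0],[0,0,0],[0,0,0],[0,0,0],[0,0,0]],"gripper":[0.2,0.1,0,-0.1,-0.2,-0.2]}' 25
```

```text
time: 19.2
eef_pos: [0.4477, -0.0841, -0.0005]
tool_rot: [[0.742, 0.67, 0.001], [0.67, -0.742, -0.0], [0.001, 0.0, -1.0]]
contact_force: [-0.2, 0.5, 0.1]
grip_width: 0.0557
finger_force: 0.0
time: 19.8
eef_pos: [0.4475, -0.084, -0.0004]
tool_rot: [[0.743, 0.67, 0.0], [0.67, -0.743, 0.001], [0.001, -0.0, -1.0]]
contact_force: [-1.3, -1.0, 6.0]
grip_width: 0.0389
finger_force: 23.4
```

```bash
python3 -m crank '{"travel":[[0,0,-0.5],[0,0,-1.5],[0,0,-3],[0,0,-3],[0,0,0]],"turn":[[0,0,0],[0,0,0],[0,0,0],[0,0,0],[0,0,0]],"gripper":[-0.4,-0.4,-0.4,-0.4,-0.4]}' 30
python3 plan.py 0.5963 0.335 0.08 -2.6
python3 - <<'E'
from h import *
c=optics.camera("scene");cv2.imwrite("pics/w2.png",cv2.resize(c["pixels"][100:200,160:300,::-1],None,fx=5,fy=5,interpolation=cv2.INTER_CUBIC))
E
```

```text
time: 20.3
eef_pos: [0.4496, -0.0844, 0.0821]
tool_rot: [[0.743, 0.67, 0.006], [0.67, -0.743, 0.0], [0.005, 0.004, -1.0]]
contact_force: [0.1, 0.1, -0.1]
grip_width: 0.0388
finger_force: 29.1
turn [  0.3  -0.2 -45.3] travel cm [42.56 12.75  0.21] q7 -0.29 t 20.3 pos [ 0.4496 -0.0844  0.0821]
```

View pics/w2.png

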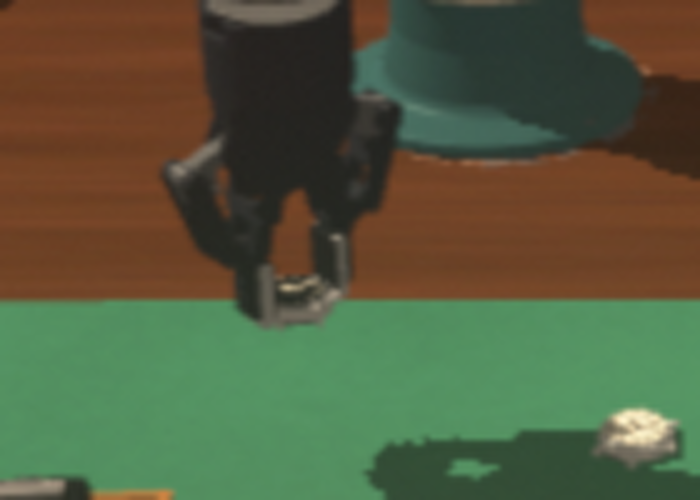

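Wrist_b is held flat (293,300).

```bash
python3 -m crank '{"travel":[[0,0,0],[0,0,0],[0,0,0],[0,0,0],[0,0,0],[0,0,0]],"turn":[[0,0,-7.5],[0,0,-7.5],[0,0,-7.5],[0,0,-7.5],[0,0,-7.5],[0,0,-7.8]],"gripper":[-0.4,-0.4,-0.4,-0.4,-0.4,-0.4]}'
python3 -m crank '{"travel":[[2,0.6,0],[3.5,1,0],[3.5,1,0],[3.5,1.1,0],[3.5,1.1,0],[3.5,1.1,0],[3.5,1.1,0],[3.5,1.1,0]],"turn":[[0,0,0],[0,0,0],[0,0,0],[0,0,0],[0,0,0],[0,0,0],[0,0,0],[0,0,0]],"gripper":[-0.4,-0.4,-0.4,-0.4,-0.4,-0.4,-0.4,-0.4]}'
python3 -m crank '{"travel":[[3.5,1.1,0],[3.5,1.1,0],[3.5,1.1,0],[3.5,0.9,0],[2,0.5,0],[0,0,0]],"turn":[[0,0,0],[0,0,0],[0,0,0],[0,0,0],[0,0,0],[0,0,0]],"gripper":[-0.4,-0.4,-0.4,-0.4,-0.4,-0.4]}'
python3 plan.py 0.5963 0.335 0.0076 -2.6
```

```text
time: 20.95
eef_pos: [0.4465, -0.0839, 0.0782]
tool_rot: [[0.041, 0.999, -0.002], [0.999, -0.041, 0.0], [0.0, -0.002, -1.0]]
contact_force: [-0.9, 0.4, -1.5]
grip_width: 0.0382
finger_force: 29.2
time: 21.75
eef_pos: [0.5399, 0.1782, 0.0778]
tool_rot: [[0.046, 0.999, -0.002], [0.999, -0.046, -0.001], [-0.001, -0.002, -1.0]]
contact_force: [-0.4, -0.8, -0.7]
grip_width: 0.0386
finger_force: 29.1
time: 22.35
eef_pos: [0.5934, 0.3388, 0.077]
tool_rot: [[0.041, 0.999, -0.002], [0.999, -0.041, 0.001], [0.001, -0.002, -1.0]]
contact_force: [-1.3, 0.8, -0.6]
grip_width: 0.0387
finger_force: 29.1
turn [-0.1 -0.1  0.3] travel cm [-0.36  0.31  6.94] q7 -0.35 t 22.35 pos [0.5934 0.3388 0.077 ]
```

```bash
python3 -m crank '{"travel":[[-0.35,0.25,0],[0,0,2],[0,0,2],[0,0,1.5],[0,0,0.6],[0,0,0.4],[0,0,0.2],[0,0,0]],"turn":[[0,0,0],[0,0,0],[0,0,0],[0,0,0],[0,0,0],[0,0,0],[0,0,0],[0,0,0]],"gripper":[-0.4,-0.4,-0.4,-0.4,-0.4,-0.4,-0.4,-0.4]}'
python3 plan.py 0.5963 0.335 0.0076 -2.6
```

```text
time: 23.15
eef_pos: [0.5975, 0.331, 0.0126]
tool_rot: [[0.046, 0.999, 0.001], [0.999, -0.046, 0.0], [0.0, 0.001, -1.0]]
contact_force: [-0.3, -0.2, -0.2]
grip_width: 0.0385
finger_force: 29.1
turn [ 0. -0. -0.] travel cm [ 0.39 -0.14  0.5 ] q7 -0.32 t 23.15 pos [0.5975 0.331  0.0126]
```

```bash
python3 -m crank '{"travel":[[0.15,0,0.1],[0.15,0,0.1],[0,0,0.1],[0,0,0.05],[0,0,0]],"turn":[[0,0,0],[0,0,0],[0,0,0],[0,0,0],[0,0,0]],"gripper":[-0.4,-0.4,-0.4,-0.4,-0.4]}'
python3 -m crank '{"travel":[[0,0,0.06],[0,0,0]],"turn":[[0,0,0],[0,0,0]],"gripper":[-0.4,-0.4]}'
python3 -m crank '{"travel":[[0,0,0.05],[0,0,0]],"turn":[[0,0,0],[0,0,0]],"gripper":[-0.4,-0.4]}'
```

```text
time: 23.65
eef_pos: [0.5973, 0.3339, 0.0086]
tool_rot: [[0.046, 0.999, -0.0], [0.999, -0.046, -0.0], [-0.0, -0.0, -1.0]]
contact_force: [0.4, 0.3, -1.4]
grip_width: 0.0383
finger_force: 29.1
time: 23.85
eef_pos: [0.5973, 0.3339, 0.008]
tool_rot: [[0.046, 0.999, -0.0], [0.999, -0.046, -0.0], [-0.0, -0.0, -1.0]]
contact_force: [-0.1, -0.5, 0.1]
grip_width: 0.0389
finger_force: 29.1
time: 24.05
eef_pos: [0.5974, 0.3339, 0.0078]
tool_rot: [[0.046, 0.999, 0.0], [0.999, -0.046, 0.0], [0.0, 0.0, -1.0]]
contact_force: [-0.8, -1.5, 2.0]
grip_width: 0.0384
finger_force: 29.3
```

```bash
python3 -m crank '{"travel":[[0,0,0.03],[0,0,0],[0,0,0],[0,0,0],[0,0,-0.5],[0,0,-2],[0,0,-3],[0,0,-2]],"turn":[[0,0,0],[0,0,0],[0,0,0],[0,0,0],[0,0,0],[0,0,0],[0,0,0],[0,0,0]],"gripper":[0,0,0.15,0.15,0.15,0.15,0.15,0.15]}' 20
python3 plan.py 0.452 0.0935 0.08 21
```

```text
time: 24.85
eef_pos: [0.5985, 0.3343, 0.0859]
tool_rot: [[0.046, 0.999, 0.003], [0.999, -0.046, 0.002], [0.002, 0.003, -1.0]]
contact_force: [0.3, -0.1, -0.7]
grip_width: 0.049
finger_force: 0.0
turn [  0.2  -0.1 -23.7] travel cm [-17.23 -22.31   0.59] q7 -0.35 t 24.85 pos [0.5985 0.3343 0.0859]
```

```bash
python3 -m crank '{"travel":[[0,0,0],[0,0,0],[0,0,0],[-2.9,-3.7,0],[-2.9,-3.7,0],[-2.9,-3.7,0],[-2.9,-3.7,0],[-2.9,-3.7,0]],"turn":[[0,0,-8],[0,0,-8],[0,0,-7.7],[0,0,0],[0,0,0],[0,0,0],[0,0,0],[0,0,0]],"gripper":[0.35,0.35,0.35,0.35,0.35,0.35,0.35,0.35]}'
python3 -m crank '{"travel":[[-2.75,-3.8,0],[0,0,0],[0,0,1],[0,0,0],[0,0,0]],"turn":[[0,0,0],[0,0,0],[0,0,0],[0,0,0],[0,0,0]],"gripper":[0.3,0.3,0.3,0.3,0.3]}'
python3 plan.py 0.452 0.0935 -0.001 21
python3 - <<'E'
from h import *
c=optics.camera("scene");cv2.imwrite("pics/w3.png",cv2.resize(c["pixels"][110:250,250:440,::-1],None,fx=4,fy=4,interpolation=cv2.INTER_CUBIC))
E
```

```text
time: 25.65
eef_pos: [0.4765, 0.1308, 0.0839]
tool_rot: [[-0.359, 0.933, 0.002], [0.933, 0.359, 0.001], [0.0, 0.003, -1.0]]
contact_force: [0.5, 0.4, 0.7]
grip_width: 0.0578
finger_force: 0.0
time: 26.15
eef_pos: [0.4519, 0.0939, 0.0723]
tool_rot: [[-0.361, 0.933, 0.0], [0.933, 0.361, 0.0], [0.0, 0.0, -1.0]]
contact_force: [-0.3, 0.7, 0.0]
grip_width: 0.0554
finger_force: 0.0
turn [ 0.  -0.   0.2] travel cm [-0.05 -0.    7.33] q7 0.3 t 26.15 pos [0.4519 0.0939 0.0723]
```

View pics/w3.png

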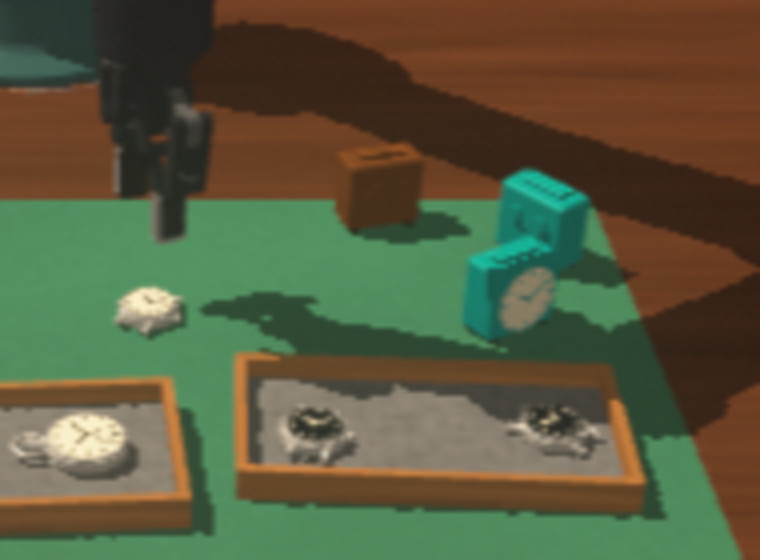

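Wrist_b lies flat in its tray at (555,428), leaving a clear gap to the sorted watch at (315,430). Wrist_a is at (150,310), under the gripper.

```bash
python3 -m crank '{"travel":[[0,0,1.5],[0,0,2],[0,0,2],[0,0,1],[0,0,0.6],[0,0,0.2],[0,0,0]],"turn":[[0,0,0],[0,0,0],[0,0,0],[0,0,0],[0,0,0],[0,0,0],[0,0,0]],"gripper":[0.3,0.3,0.3,0.3,0.3,0.3,0.3]}'
python3 -m crank '{"travel":[[0,0,0],[0,0,0],[0,0,0],[0,0,0],[0,0,0],[0,0,0]],"turn":[[0,0,0],[0,0,0],[0,0,0],[0,0,0],[0,0,0],[0,0,0]],"gripper":[0.2,0.1,0,-0.1,-0.2,-0.2]}' 25
```

```text
time: 26.9
eef_pos: [0.4515, 0.093, -0.0005]
tool_rot: [[-0.36, 0.933, 0.0], [0.933, 0.36, 0.0], [-0.0, 0.0, -1.0]]
contact_force: [1.0, -0.1, 0.2]
grip_width: 0.0556
finger_force: 0.0
time: 27.5
eef_pos: [0.4513, 0.0929, -0.0001]
tool_rot: [[-0.359, 0.933, 0.0], [0.933, 0.359, 0.0], [0.0, 0.0, -1.0]]
contact_force: [-2.0, -0.3, 6.0]
grip_width: 0.0391
finger_force: 23.7
```

```bash
python3 -m crank '{"travel":[[0,0,-0.5],[0,0,-1.5],[0,0,-3],[0,0,-3],[0,0,0],[0,0,0]],"turn":[[0,0,0],[0,0,0],[0,0,0],[0,0,0],[0,0,0],[0,0,0]],"gripper":[-0.4,-0.4,-0.4,-0.4,-0.4,-0.4]}' 30
python3 - <<'E'
from h import *
c=optics.camera("scene")
for u,v in((315,430),(555,428)): print(p2w(c,(250+(u+.5)/4-.5,110+(v+.5)/4-.5),.016).round(4))
c=optics.camera("top");print(p2w(c,(282*.64,230*.64),.0195).round(4))
cv2.imwrite("pics/w4.png",cv2.resize(optics.camera("scene")["pixels"][100:200,220:360,::-1],None,fx=5,fy=5,interpolation=cv2.INTER_CUBIC))
E
python3 plan.py 0.593 0.2585 0.08 -2.6
```

```text
time: 28.1
eef_pos: [0.4514, 0.0932, 0.0799]
tool_rot: [[-0.36, 0.933, 0.001], [0.933, 0.36, 0.001], [0.0, 0.002, -1.0]]
contact_force: [0.1, 0.3, -1.7]
grip_width: 0.0386
finger_force: 29.5
[0.6034 0.1915 0.016 ]
[0.6006 0.3349 0.016 ]
[0.5979 0.1885 0.0195]
turn [-0.1  0.  23.7] travel cm [17.21 13.5  -0.16] q7 0.3 t 28.25 pos [0.4503 0.0927 0.0784]
```

View pics/w4.png

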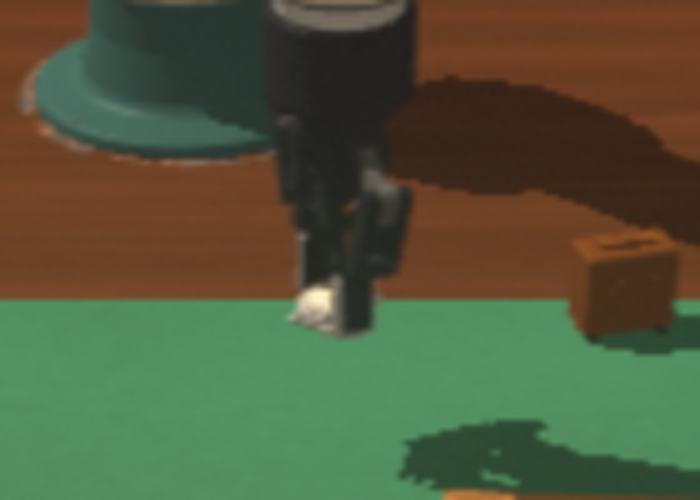

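Wrist_a is held. I'm aiming midway between the sorted watch (y≈0.189) and wrist_b (y≈0.334), at y≈0.262.

```bash
python3 -m crank '{"travel":[[0,0,0],[0,0,0],[0,0,0],[2.5,1.9,0],[3,2.3,0],[3,2.3,0],[3,2.3,0],[3,2.3,0]],"turn":[[0,0,8],[0,0,8],[0,0,7.7],[0,0,0],[0,0,0],[0,0,0],[0,0,0],[0,0,0]],"gripper":[-0.4,-0.4,-0.4,-0.4,-0.4,-0.4,-0.4,-0.4]}'
python3 -m crank '{"travel":[[3,2.4,0],[0,0,0],[0,0,0],[0,0,0]],"turn":[[0,0,0],[0,0,0],[0,0,0],[0,0,0]],"gripper":[-0.4,-0.4,-0.4,-0.4]}'
python3 plan.py 0.594 0.262 0.0079 -2.6
```

```text
time: 29.05
eef_pos: [0.5688, 0.2334, 0.0776]
tool_rot: [[0.046, 0.999, -0.002], [0.999, -0.046, -0.001], [-0.002, -0.002, -1.0]]
contact_force: [0.7, 0.5, -0.5]
grip_width: 0.0384
finger_force: 29.5
time: 29.45
eef_pos: [0.593, 0.2598, 0.078]
tool_rot: [[0.047, 0.999, -0.002], [0.999, -0.047, -0.002], [-0.002, -0.002, -1.0]]
contact_force: [0.4, -0.2, -0.5]
grip_width: 0.0385
finger_force: 29.6
turn [-0.1  0.1 -0.1] travel cm [0.22 0.09 7.01] q7 -0.24 t 29.45 pos [0.593  0.2598 0.078 ]
```

```bash
python3 -m crank '{"travel":[[0.2,0,0],[0,0,2],[0,0,2],[0,0,1.5],[0,0,0.7],[0,0,0.4],[0,0,0.2],[0,0,0]],"turn":[[0,0,0],[0,0,0],[0,0,0],[0,0,0],[0,0,0],[0,0,0],[0,0,0],[0,0,0]],"gripper":[-0.4,-0.4,-0.4,-0.4,-0.4,-0.4,-0.4,-0.4]}'
python3 -m crank '{"travel":[[0,0,0],[0,0,0.05],[0,0,0]],"turn":[[0,0,0],[0,0,0],[0,0,0]],"gripper":[-0.4,-0.4,-0.4]}'
```

```text
time: 30.25
eef_pos: [0.5945, 0.2635, 0.0117]
tool_rot: [[0.046, 0.999, 0.001], [0.999, -0.046, 0.0], [0.0, 0.001, -1.0]]
contact_force: [-0.2, -0.0, -1.0]
grip_width: 0.0385
finger_force: 29.6
time: 30.55
eef_pos: [0.5944, 0.2636, 0.0112]
tool_rot: [[0.046, 0.999, 0.001], [0.999, -0.046, 0.0], [0.0, 0.0, -1.0]]
contact_force: [-0.0, 0.8, -1.1]
grip_width: 0.0386
finger_force: 29.6
```

```bash
python3 -m crank '{"travel":[[0,0,0.1],[0,0,0.1],[0,0,0.05],[0,0,0]],"turn":[[0,0,0],[0,0,0],[0,0,0],[0,0,0]],"gripper":[-0.4,-0.4,-0.4,-0.4]}'
python3 -m crank '{"travel":[[0,0,0.05],[0,0,0]],"turn":[[0,0,0],[0,0,0]],"gripper":[-0.4,-0.4]}'
python3 -m crank '{"travel":[[0,0,0.05],[0,0,0]],"turn":[[0,0,0],[0,0,0]],"gripper":[-0.4,-0.4]}'
```

```text
time: 30.95
eef_pos: [0.5941, 0.2634, 0.0082]
tool_rot: [[0.046, 0.999, -0.0], [0.999, -0.046, -0.0], [-0.0, -0.0, -1.0]]
contact_force: [0.1, -0.2, -0.0]
grip_width: 0.0384
finger_force: 29.6
time: 31.15
eef_pos: [0.5942, 0.2635, 0.0081]
tool_rot: [[0.046, 0.999, -0.0], [0.999, -0.046, 0.0], [0.0, -0.0, -1.0]]
contact_force: [-0.8, -0.4, 3.1]
grip_width: 0.0385
finger_force: 29.9
time: 31.35
eef_pos: [0.5942, 0.2635, 0.0081]
tool_rot: [[0.046, 0.999, -0.0], [0.999, -0.046, 0.0], [0.0, -0.0, -1.0]]
contact_force: [-2.6, -1.7, 7.0]
grip_width: 0.0386
finger_force: 30.2
```

Contact is confirmed. I'll release, rise and retreat for a final look.

```bash
python3 -m crank '{"travel":[[0,0,-0.05],[0,0,0],[0,0,0],[0,0,0],[0,0,-0.5],[0,0,-2],[0,0,-3],[0,0,-3]],"turn":[[0,0,0],[0,0,0],[0,0,0],[0,0,0],[0,0,0],[0,0,0],[0,0,0],[0,0,0]],"gripper":[0,0,0.15,0.15,0.15,0.15,0.15,0.15]}' 20
python3 -m crank '{"travel":[[0,0,-3],[0,0,-3],[0,0,-3],[3,-1,0],[3,-1.5,0],[3,-2,0],[3,-2,0],[3,-2,0]],"turn":[[0,0,0],[0,0,0],[0,0,0],[0,0,0],[0,0,0],[0,0,0],[0,0,0],[0,0,0]],"gripper":[0.15,0.15,0.15,0.15,0.15,0.15,0.15,0.15]}'
python3 -m crank '{"travel":[[3,-2,0],[3,-2,0],[3,-2,0],[3,-2,0],[3,-2,0],[0,0,0],[0,0,0]],"turn":[[0,0,0],[0,0,0],[0,0,0],[0,0,0],[0,0,0],[0,0,0],[0,0,0]],"gripper":[0.15,0.15,0.15,0.15,0.15,0.15,0.15]}'
python3 - <<'E'
from h import *
a=optics.camera("top")["pixels"][90:190,80:440,::-1];b=optics.camera("scene")["pixels"][150:260,70:430,::-1]
cv2.imwrite("pics/fin.png",cv2.resize(np.vstack([a,b]),None,fx=2.2,fy=2.2,interpolation=cv2.INTER_CUBIC))
E
```

```text
time: 32.15
eef_pos: [0.5939, 0.2632, 0.0936]
tool_rot: [[0.046, 0.999, -0.001], [0.999, -0.046, -0.001], [-0.001, -0.001, -1.0]]
contact_force: [0.5, 0.8, -0.4]
grip_width: 0.0488
finger_force: 0.0
time: 32.95
eef_pos: [0.5154, 0.4183, 0.1832]
tool_rot: [[0.046, 0.999, 0.0], [0.999, -0.046, 0.0], [0.0, 0.0, -1.0]]
contact_force: [0.0, 0.2, 0.1]
grip_width: 0.049
finger_force: 0.0
time: 33.65
eef_pos: [0.4221, 0.5724, 0.1826]
tool_rot: [[0.044, 0.999, -0.0], [0.999, -0.044, -0.0], [-0.0, -0.0, -1.0]]
contact_force: [0.5, 0.6, 0.6]
grip_width: 0.0492
finger_force: 0.0
```

View pics/fin.png

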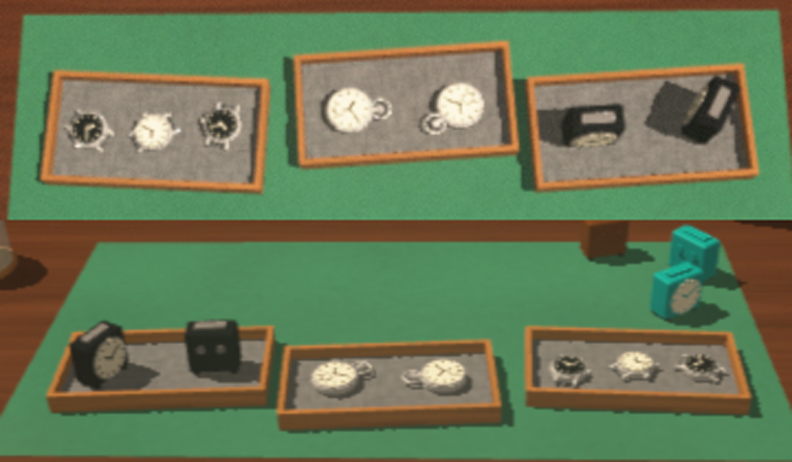

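The final view shows all four pieces in the right trays: wristwatches at (88,130) and (154,131), pocket watch at (350,110), clock standing at (594,125). None of them touch, and the sorted pieces and look-alikes appear unmoved.

```bash
python3 -c "
from plant import r
print(r.hand_in())"
```

```text
the job is handed in; nothing more can be done
None
```

Job handed in after about 34 s: both wristwatches, the pocket watch and the alarm clock are in their matching trays, watches dial up and clock on its feet, none touching, sorted pieces left alone; the hand-in returned no verdict.

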